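Unstack the delivery beside the analyser

ROBOT

A 6-joint arm with a two-finger parallel gripper is mounted at the origin on the work surface. World frame = base frame: x ahead of the robot, y to its left, z up, the work surface at z = 0. Lengths are in m, angles in rad, forces in N, time in s.
With the tool pointing down it reaches from about 0.35 to 0.975 m from the base axis. Payload 7.1 kg.
Tool frame: the origin (TCP) lies midway between the tips of the shut fingers; the grasp point (between the pads) lies 19 mm behind it; z points along the fingers, y is the line along which they close (so a half turn about z gives the same grasp; the last joint's range is limited). The gripper opens to 88 mm and grips with 3 to 60 N. Pads are 20 mm wide; open, the fingers measure 115 mm over their backs; the gripper's body (75 mm by 178 mm) begins 61 mm behind the grasp point.
Start: joints at [1.219, 0.423, 1.63, -0, 1.089, -0.019], TCP at [0.204, 0.591, 0.223] pointing down, gripper open.
Joint ranges: [-3, 3], [-0.9, 2.11], [0.09, 2.58], [-1.31, 4.45], [0.11, 2.69], [-2.54, 2.54]. Speed limits (rad/s): [2.39, 2.39, 3.01, 3.14, 3.14, 3.14].

INTERFACE

Orientations are given as [roll, pitch, yaw] about the fixed x, y, z axes, in that order (R = Rz(yaw) Ry(pitch) Rx(roll)).
In Python, from plant import manip, grab_frame, get_calibration gives the robot as it stands. The module is installed in compiled form; this text tells all that it offers.
- The arm moves only by the tool jog_arm, never from a script. Its argument "plan" is a list that holds one entry, the list of rows, each a list of 4 numbers: the shift along the tool's x, y, z as a fraction of full scale, then the turn about the tool's z as a fraction of full scale. In form: [[[tx, ty, tz, yaw], ...]]. A call has 1 to 8 rows; each row shifts and turns the commanded pose from where the row before left it, along the tool's axes as they then stand; what a row does not reach is not made up. Full scale, the value 1, is 100 mm for a shift and 180 degrees for a turn. A row lasts 1/8 s, in which the tool goes at most 62.5 mm and 10.7 degrees, less where a joint would pass 70% of its speed; a pose out of reach is approached as far as the arm can. A call with a number of a shift or a turn outside -1 to 1 is refused whole. A call with a gripper value outside its range is refused whole. "fingers" is the finger opening in mm, from 0 to 87.8, set as the call begins (left out, the last holds). The fingers move at their own pace and stop on an object; "grip_force" is the grip in N (left out, the last holds). Time passes only in rows, so rows that do not move let the fingers close. It gives the time, the measured TCP pose, the force, the opening and the grip force at its end, in the units of the state.
- manip.state(): the state, without advancing time (a new reading comes with each control period).
- grab_frame(name): name is "scene" or "top" or "wrist"; returns (picture, depth): 480x640x3 uint8, blue, green, red; 480x640 float32, m along the optical axis (not along the pixel's ray), 0 where there is no reading.
- get_calibration(name): a dict with "camera_matrix" (3x3 intrinsics, pixels), "R" (3x3) and "t" (3): a world point X has camera coordinates R X + t; the wrist camera has in their place "hand_eye" (4x4, takes a point from camera to tool coordinates, whose origin is the TCP and whose axes are the flange's). Camera axes: x right, y down, z forward; pixel columns grow to the right and rows downward; lengths in m; the calibration is good to about 2 mm. The wrist camera is an equidistant fisheye: a pixel r from the principal point sees the ray r / f radians off the axis. A picture is of the moment at which its call begins: read the wrist's pose just before it. get_calibration takes no time and is no camera call.
- manip.job_done(): hands the job in; it is judged then, once.
The state is a dict: "t": time; "joints": joint angles; "joint_velocities": joint speeds; "tau": joint torques, N m; "tcp_pos": TCP position; "orientation": TCP orientation; "force": force on the tool from outside, world axes, zero at the start; "wrist_torque": the same for the moment, N m; "width": opening from 0.0 (shut) to 1.0 (fully open); "grasp_force": force on a finger pad.
Only numpy, scipy, OpenCV 4.12 (cv2) and the standard library are available. Lean on these libraries where they do the work, as an engineer would, in place of code of your own. Each camera call takes 0.05 s, during which the arm holds its last target. There are 200 camera calls.

TASK

Take the little stack apart from the top down, setting each thing on its own place before you take the next: the slim case lengthwise in the narrow cradle between its end lips, the round jar in the middle of the scale's round pan, the square metal block centred and squared up on the heater's square plate, and last the carton lengthwise in the middle of the flat metal tray between its end lips. The jar and the block may go in either order. Set things down upright without dropping them, and leave them standing free.

Things in the scene. Friction and masses are not known exactly. Their poses are not given: they have to be found in the camera images.
- carton: Bottom of the stack: flat brown cardboard carton, 130 (x, long) x 64 (y) x 32 (z) mm, about 0.18 kg, rigid, closed. Origin at the centre of its underside, z up. It starts on the table.
- block: Square bare aluminium tube block, 46 x 46 x 36 mm, with four dark round wells in its top (filled in, only seen). About 0.15 kg. Origin at the centre of its underside, z up. It starts standing on the carton's top, about 30 mm to one side of the carton's middle along the carton's x (which side varies), its sides within about 0.1 rad of the carton's.
- jar: Round white plastic jar with a flat screw lid, closed, 46 mm diameter, 36 mm tall, about 0.09 kg. Origin at the centre of its underside, z up. It starts standing on the carton's top beside the block, at the other end, with 12 to 18 mm between them.
- case: Slim black plastic reference-strip case with a thin white band near one end, 90 (x, long) x 20 (y) x 20 (z) mm, about 0.05 kg, rigid. Origin at the centre of its underside, z up. It starts at the top of the stack, lying like a bridge across the tops of jar and block, roughly along the carton's length.
- scale: Low white compact scale (fixed to the table), with a round steel pan of 74 mm diameter whose flat top is 26 mm above the table; housing 124 x 104 x 18 mm, dark display strip on its -x side. The jar's place. Origin on the table under the pan's centre. The pan does not move.
- heater: Low ivory block heater (fixed to the table; cold), with a raised dark steel square plate 72 x 72 mm whose flat top is 28 mm above the table, sides along the body's x and y; housing 120 x 100 x 22 mm, dark display strip on its -x side. The block's place (any quarter turn). Origin on the table under the plate's centre.
- cradle: Narrow grey plastic cradle (fixed to the table): a bar 130 (x, long) x 32 (y) mm with a flat top 14 mm above the table and a lip 6 mm thick and 8 mm high at either end (118 mm between the lips; long sides open). The case's place, either way round, its x along the cradle's x. Origin on the table under the centre.
- tray: Flat bare aluminium tray (fixed to the table): a plate 168 (x, long) x 88 (y) mm with a flat top 6 mm above the table and a lip 5 mm thick and 8 mm high at either end (158 mm between the lips; long sides open). The carton's place, either way round, its x along the tray's x. Origin on the table under the centre.
There are look-alikes about, which are no part of the job. Leave any yellow look-alike of the block alone.

How it is judged:
By the outcome, as a careful person would: the job done as asked, in the order asked, and still so for the second after the job is handed in, with the robot touching nothing.
It also fails if it takes over 125 s, if anything falls off the work surface, if the arm or the gripper's body presses on something with over 40 N, if the wrist force passes 120 N, or if a joint passes its speed limit or range.

## Working session

There is one attempt and no reset: what is moved stays moved. The work goes in short steps, Python scripts to look and compute and a tool call to move; the robot and the scene stay as the last step left them, time stands still between calls to the robot, and variables do not carry over. Pictures are saved under pics/ and viewed, at most 14 in all, crops included, and the job is handed in when it is done.

Besides the shell and the picture viewer there is one more tool, called after ">>>" as a command line: name --argument value ..., lists and objects as JSON in quotes. jog_arm: Moves the arm, as the interface text tells. Shift numbers are shares of 100 mm and turn numbers shares of 180 degrees, none past 1 either way. Its arguments: {"type":"object","properties":{"plan":{"type":"array"},"fingers":{"type":"number"},"grip_force":{"type":"number"}},"required":["plan"]}

```bash
mkdir -p pics; python3 - <<'E'
from plant import manip, grab_frame, get_calibration
import cv2,numpy as np
print(manip.state())
for n in("scene","top"):
    p,d=grab_frame(n); cv2.imwrite(f"pics/{n}0.png",p); np.save(f"{n}0.npy",d)
    c=get_calibration(n); print(n,c)
E
```

```text
{'t': 0.0, 'joints': array([ 1.21900007e+00,  4.23826871e-01,  1.63073910e+00,  4.45648462e-06,
        1.08861024e+00, -1.89849782e-02]), 'joint_velocities': array([-0.00118526, -0.0004925 ,  0.00086306, -0.00058957,  0.00140953,
       -0.00131067]), 'tau': array([-1.99726193e-03, -5.44634342e+01, -2.73659223e+01,  6.42745988e-02,
        2.28965271e-02, -1.38209793e-04]), 'tcp_pos': array([0.20395027, 0.59016161, 0.22189114]), 'orientation': array([-3.14000946e+00, -3.40063791e-05,  2.80877928e+00]), 'force': array([-0.31014407, -0.12039248, -0.20001463]), 'wrist_torque': array([ 0.04170902, -0.0192805 ,  0.01088908]), 'grasp_force': 0.0, 'width': 1.001362548969246}
scene {'camera_matrix': array([[570.7643617 ,   0.        , 327.77626884],
       [  0.        , 570.7643617 , 240.6578075 ],
       [  0.        ,   0.        ,   1.        ]]), 'R': array([[-0.33358448,  0.94266716,  0.01000087],
       [ 0.69482165,  0.25302074, -0.67320382],
       [-0.63713756, -0.21762153, -0.73938934]]), 't': array([ 0.17179922, -0.28120894,  1.44686295])}
top {'camera_matrix': array([[458.90724257,   0.        , 320.42623283],
       [  0.        , 458.90724257, 237.71449107],
       [  0.        ,   0.        ,   1.        ]]), 'R': array([[ 0.00439978, -0.99995776, -0.0080695 ],
       [-0.97619652, -0.0025451 , -0.21687293],
       [ 0.21684324,  0.00883161, -0.97616649]]), 't': array([0.00145342, 0.51299311, 0.99823709])}
```

View pics/top0.png

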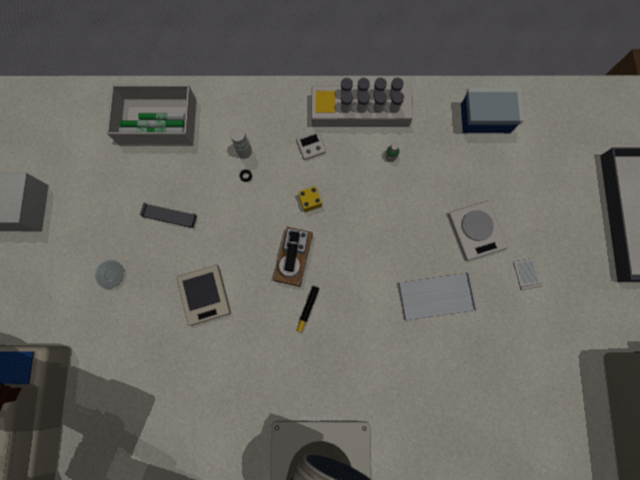

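View pics/scene0.png

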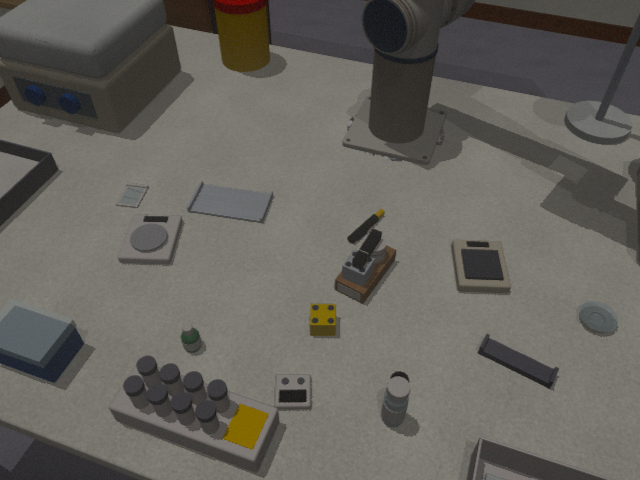

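The scene shows the stack at top px (293,256), cradle (169,215), heater (203,292), scale (478,228) and tray (437,297). The look-alikes are the yellow block (311,199), a black/yellow pen (308,308) and a small gadget (311,146). The stack's case is the one bridging the jar and block. I'll measure next and enlarge the stack to confirm.

```bash
cat > h.py <<'E'
import cv2,numpy as np
from plant import manip, grab_frame, get_calibration
def cloud(n,d):
    c=get_calibration(n);K=c["camera_matrix"]
    v,u=np.indices(d.shape)
    P=np.stack([(u-K[0,2])/K[0,0]*d,(v-K[1,2])/K[1,1]*d,d],-1)
    W=(P-c["t"])@c["R"]; W[d==0]=np.nan
    return W
def rect(pts):
    (x,y),(w,h),a=cv2.minAreaRect((pts[:,:2]*1000).astype(np.float32))
    if h>w: w,h,a=h,w,a+90
    return np.round([x,y,w,h],1),round((a+90)%180-90,1)
def sel(W,roi,z0,z1):
    u0,v0,u1,v1=roi; p=W[v0:v1,u0:u1].reshape(-1,3); p=p[np.isfinite(p[:,0])]
    return p[(p[:,2]>z0)&(p[:,2]<z1)]
def world(n,u,v,z):
    c=get_calibration(n);K=c["camera_matrix"];r=np.linalg.inv(K)@[u,v,1]
    o=-c["R"].T@c["t"]; r=c["R"].T@r; return o+r*(z-o[2])/r[2]
E
python3 - <<'E'
from h import *
R={"top":dict(cradle=(135,198,203,233),heater=(172,258,236,328),scale=(442,195,512,265),tray=(393,268,480,325),stack=(268,222,318,292)),
"scene":dict(cradle=(470,328,565,392),heater=(445,230,518,300),scale=(112,208,188,270),tray=(182,178,278,225),stack=(330,222,400,305))}
for n in R:
    W=cloud(n,np.load(n+"0.npy"))
    for k,r in R[n].items():
        p=sel(W,r,-.02,.2); h,e=np.histogram(p[:,2],bins=np.arange(-.01,.12,.002)); print(n,k,[(int(round(a*1000)),int(b)) for a,b in zip(e,h) if b>15])
    for k,a,b in [("cradle",.008,.03),("heater",.0245,.04),("heater",.015,.024),("scale",.0225,.04),("scale",.012,.021),("tray",.003,.02),("stack",.078,.11),("stack",.02,.045),("stack",.058,.076)]:
        p=sel(W,R[n][k],a,b); print(n,k,len(p),rect(p),p.mean(0).round(4))
p=cv2.imread("pics/top0.png")[215:300,255:330]; q=cv2.imread("pics/scene0.png")[200:310,320:410]
cv2.imwrite("pics/stk.png",np.hstack([cv2.resize(p,(400,453),interpolation=2),cv2.resize(q,(371,453),interpolation=2)]))
E
```

```text
top cradle [(-4, 85), (-2, 361), (0, 652), (2, 397), (4, 108), (6, 16), (8, 17), (10, 54), (12, 166), (14, 230), (16, 137), (18, 57), (20, 24), (22, 31), (24, 16)]
top heater [(-6, 16), (-4, 172), (-2, 554), (0, 816), (2, 501), (4, 106), (6, 23), (16, 36), (18, 97), (20, 357), (22, 450), (24, 321), (26, 301), (28, 372), (30, 228), (32, 58)]
top scale [(-6, 57), (-4, 380), (-2, 933), (0, 834), (2, 348), (4, 79), (6, 22), (10, 22), (12, 54), (14, 249), (16, 490), (18, 460), (20, 186), (22, 130), (24, 259), (26, 255), (28, 101)]
top tray [(-6, 44), (-4, 283), (-2, 750), (0, 831), (2, 677), (4, 928), (6, 841), (8, 317), (10, 105), (12, 75), (14, 54), (16, 23)]
top stack [(-6, 22), (-4, 187), (-2, 490), (0, 702), (2, 364), (4, 98), (14, 21), (26, 19), (28, 60), (30, 184), (32, 255), (34, 104), (36, 32), (64, 31), (66, 128), (68, 168), (70, 66), (84, 42), (86, 133), (88, 136), (90, 45)]
top cradle 740 (array([578.6, 372.9, 132.1,  33.1]), 77.6) [0.5781 0.3742 0.0157]
top heater 1190 (array([386. , 276.1, 115.5,  96. ]), 18.9) [0.3901 0.2774 0.0283]
top heater 946 (array([385.9, 276.9, 120.
[... 1808 characters left out ...]
  0.0146]
scene heater 1190 (array([392.7, 272.5, 116.5,  93.3]), 15.7) [0.3954 0.2747 0.0279]
scene heater 1168 (array([387.7, 273. , 123.3, 100.9]), 17.7) [0.3943 0.2714 0.0213]
scene scale 782 (array([ 541. , -372.8,  100.3,   83.4]), 20.4) [ 0.5542 -0.3727  0.0263]
scene scale 1476 (array([ 544. , -375.8,  128.2,  105.3]), 17.4) [ 0.5483 -0.3707  0.0177]
scene tray 2337 (array([ 382. , -282.4,  224.1,  148. ]), -70.0) [ 0.3879 -0.2741  0.0068]
scene stack 469 (array([478.6,  63.4,  93. ,  21.3]), -7.3) [0.4836 0.0638 0.087 ]
scene stack 923 (array([472.7,  64.3, 236.5,  97.4]), 4.3) [0.5016 0.0721 0.0318]
scene stack 580 (array([478.7,  61.8, 107.3,  49.2]), -12.4) [0.4949 0.064  0.0675]
```

View pics/stk.png

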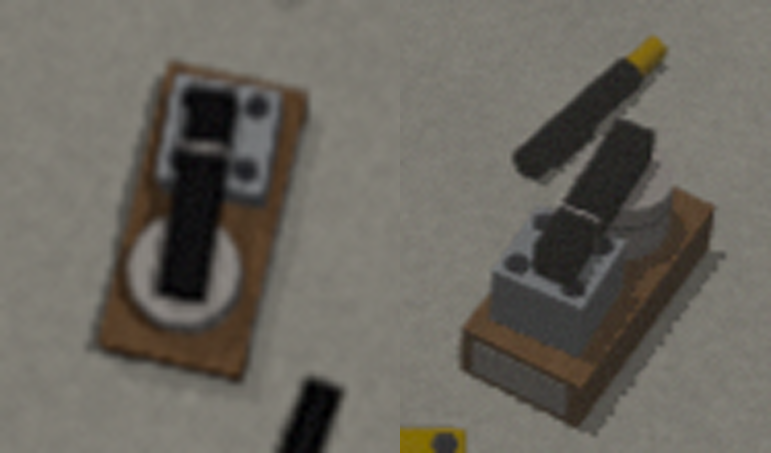

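The crop confirms the stack: the black case with its white band bridges the silver 4-well block (far end) and the white jar (near end) on the brown carton. The yellow-tipped pen and the yellow block are look-alikes. Next I'll refine the places by colour contours on known planes.

```bash
cat > seg.py <<'E'
from h import *
R={"top":dict(heater=(172,258,236,328),scale=(442,195,512,265),tray=(393,268,480,325)),
"scene":dict(heater=(445,230,518,300),scale=(112,208,188,270),tray=(182,178,278,225))}
C={"top":dict(heater=(202,291),scale=(477,226),tray=(437,297)),"scene":dict(heater=(483,265),scale=(148,237),tray=(230,203))}
Z=dict(heater=.028,scale=.026,tray=.006)
out=[]
for n in R:
    im=cv2.imread(f"pics/{n}0.png")
    for k in Z:
        u0,v0,u1,v1=R[n][k]; c=im[v0:v1,u0:u1]; S=6
        b=cv2.resize(c,None,fx=S,fy=S,interpolation=cv2.INTER_CUBIC)
        cu,cv_=(C[n][k][0]-u0)*S,(C[n][k][1]-v0)*S
        lab=cv2.GaussianBlur(cv2.cvtColor(b,cv2.COLOR_BGR2LAB),(9,9),0)
        w=15; ref=np.median(lab[cv_-w:cv_+w,cu-w:cu+w].reshape(-1,3),0)
        D=np.abs(lab.astype(float)-ref)@[1,1.5,1.5]
        th={"heater":35,"scale":16,"tray":14}[k]
        m=(D<th).astype(np.uint8); m=cv2.morphologyEx(m,cv2.MORPH_OPEN,np.ones((13,13)))
        m=cv2.morphologyEx(m,cv2.MORPH_CLOSE,np.ones((13,13)))
        cs,_=cv2.findContours(m,0,1); cs=[q for q in cs if cv2.pointPolygonTest(q,(cu,cv_),False)>=0]
        q=max(cs,key=cv2.contourArea)
        P=np.array([world(n,u0+(x+.5)/S-.5,v0+(y+.5)/S-.5,Z[k]) for x,y in q[:,0]])
        M=cv2.moments((P[:,:2]*1e5).astype(np.int32).reshape(-1,1,2))
        print(n,k,rect(P),np.round([M["m10"]/M["m00"]/100,M["m01"]/M["m00"]/100],1), cv2.minEnclosingCircle((P[:,:2]*1e3).astype(np.float32)))
        cv2.drawContours(b,[q],-1,(0,0,255),1); out.append(cv2.resize(b,(260,260)))
cv2.imwrite("pics/seg.png",np.vstack([np.hstack(out[:3]),np.hstack(out[3:])]))
E
python3 seg.py
```

```text
top heater (array([393. , 279. ,  71.8,  71.3]), -72.7) [393.  278.9] ((393.1554260253906, 278.87158203125), 49.02946472167969)
top scale (array([ 552.6, -370.4,   72.8,   71.8]), -13.0) [ 552.4 -370.2] ((551.6492309570312, -368.6746826171875), 38.13804244995117)
top tray (array([ 386. , -267.7,  167.5,  132.5]), -89.8) [ 392.8 -266.8] ((388.1493835449219, -274.7560119628906), 100.0093994140625)Traceback (most recent call last):
  File "seg.py", line 21, in <module>
    P=np.array([world(n,u0+(x+.5)/S-.5,v0+(y+.5)/S-.5,Z[k]) for x,y in q[:,0]])
                ~~~~~^^^^^^^^^^^^^^^^^^^^^^^^^^^^^^^^^^^^^^
  File "h.py", line 17, in world
    c=get_calibration(n);K=c["camera_matrix"];r=np.linalg.inv(K)@[u,v,1]
ValueError: time passes only in moves, steps and waits
```

```bash
python3 - <<'E'
s=open('h.py').read()
s=s.replace("def cloud","import functools\nget_calibration=functools.cache(get_calibration)\ndef cloud",1); open('h.py','w').write(s)
s=open('seg.py').read().replace('"tray":14','"tray":9'); s=s.replace("[1,1.5,1.5]","([1,1.5,1.5] if k!='tray' else [.5,3,3])");open('seg.py','w').write(s)
E
python3 seg.py
```

```text
top heater (array([393. , 279. ,  71.8,  71.3]), -72.7) [393.  278.9] ((393.1554260253906, 278.87158203125), 49.02946472167969)
top scale (array([ 552.6, -370.4,   72.8,   71.8]), -13.0) [ 552.4 -370.2] ((551.6492309570312, -368.6746826171875), 38.13804244995117)
top tray (array([ 385.5, -267.3,  158.4,   88.1]), -81.9) [ 385.3 -267.1] ((385.7237548828125, -266.8831787109375), 88.59698486328125)
scene heater (array([396.6, 276. ,  77. ,  73.5]), 17.0) [396.5 275.9] ((396.336181640625, 276.38720703125), 51.844940185546875)
scene scale (array([ 552.4, -373.7,   72.5,   71.8]), -70.0) [ 552.5 -373.6] ((553.3563232421875, -372.7518310546875), 37.8656120300293)
scene tray (array([ 385.6, -271.3,  157.2,   87.8]), -81.5) [ 385.6 -270.4] ((385.7547302246094, -271.0104064941406), 85.42622375488281)
```

View pics/seg.png

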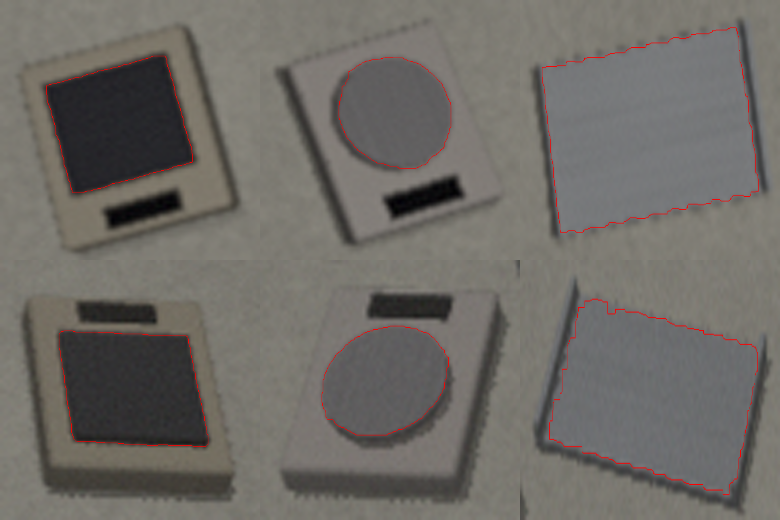

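```bash
cat > go.py <<'E'
import sys,numpy as np
from plant import manip
# usage: go.py x y z yawdeg (mm) -> remaining shift in tool axes (units of 100mm) and turn (units of 180deg)
s=manip.state(); x,y,z,a=map(float,sys.argv[1:5]); o=s["orientation"]; w=o[2]
d=np.array([x,y,z])/100-s["tcp_pos"]*10
f=lambda w:np.round([np.cos(w)*d[0]+np.sin(w)*d[1],np.sin(w)*d[0]-np.cos(w)*d[1],-d[2]],3)
t=-((a-np.degrees(w)+180)%360-180)
print("t",round(s["t"],2),"tcp",(s["tcp_pos"]*1000).round(1),"yaw",np.degrees(w).round(2),"tilt",np.degrees(o[:2]).round(2),"F",s["force"].round(1),"g",s["grasp_force"],"w",s["width"])
print("shift now",f(w)," shift after turn",f(np.radians(a))," turn",round(t/180,4))
E
python3 go.py 478.3 65 150 172
```

```text
t 0.1 tcp [204.  590.3 222. ] yaw 160.93 tilt [-179.92   -0.  ] F [0.7 0.1 0.2] g 0.0 w 1.0033835658100188
shift now [-4.309 -4.068  0.72 ]  shift after turn [-3.447 -4.82   0.72 ]  turn -0.0615
```

>>> jog_arm --plan '[[[0,0,0,-0.031],[0,0,0,-0.0305],[-0.246,-0.344,0.05,0],[-0.246,-0.344,0.05,0],[-0.246,-0.344,0.05,0],[-0.246,-0.344,0.05,0],[-0.246,-0.344,0.05,0],[-0.246,-0.344,0.05,0]]]' --fingers 60 --grip_force 12

```text
t: 1.1
tcp_pos: [0.3219, 0.3644, 0.1924]
orientation: [-3.141, -0.0, 3.002]
force: [0.6, -0.3, -0.4]
width: 0.678
grasp_force: 0.0
```

>>> jog_arm --plan '[[[-0.246,-0.344,0.05,0],[-0.246,-0.344,0.05,0],[-0.246,-0.344,0.05,0],[-0.246,-0.344,0.05,0],[-0.246,-0.344,0.05,0],[-0.246,-0.344,0.05,0],[-0.246,-0.344,0.06,0],[-0.246,-0.344,0.06,0]]]'

```text
t: 2.1
tcp_pos: [0.4786, 0.0645, 0.1504]
orientation: [-3.142, -0.0, 3.002]
force: [0.3, 0.3, -0.0]
width: 0.683
grasp_force: 0.0
```

```bash
python3 go.py 478.3 65 150 172; python3 - <<'E'
from h import *
p,d=grab_frame("wrist"); cv2.imwrite("pics/w1.png",p); np.save("w1.npy",d); print(get_calibration("wrist"))
E
```

```text
t 2.1 tcp [478.6  64.5 150.4] yaw 172.0 tilt [-1.8e+02 -1.0e-02] F [ 0.3  0.3 -0. ] g 0.0 w 0.683496502763729
shift now [0.004 0.004 0.004]  shift after turn [0.004 0.004 0.004]  turn -0.0
{'camera_matrix': array([[371.64829954,   0.        , 320.12018049],
       [  0.        , 371.64829954, 236.65729261],
       [  0.        ,   0.        ,   1.        ]]), 'hand_eye': array([[-1.10795387e-03, -9.57347053e-01, -2.88938388e-01,
         7.89718667e-02],
       [ 9.99999316e-01, -9.52433701e-04, -6.78842014e-04,
         5.83328286e-04],
       [ 3.74692743e-04, -2.88938943e-01,  9.57347454e-01,
        -1.61826052e-01],
       [ 0.00000000e+00,  0.00000000e+00,  0.00000000e+00,
         1.00000000e+00]])}
```

View pics/w1.png

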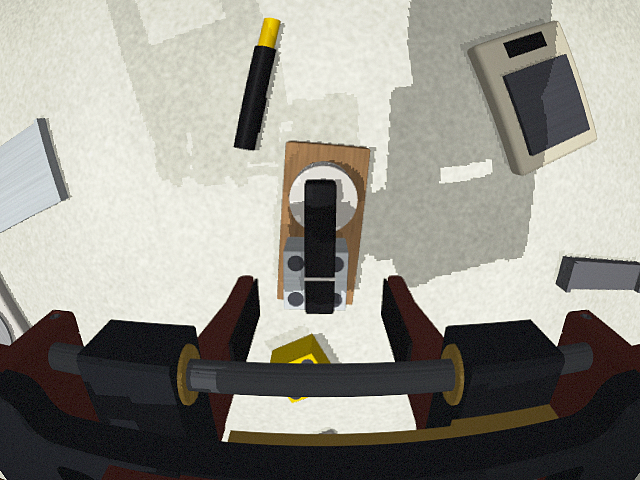

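The wrist view shows the case at px (320,246), with the jar under its upper end and the block under its lower end, all lined up between the fingers. I'll measure the case from the wrist depth.

```bash
cat >> h.py <<'E'
from scipy.spatial.transform import Rotation as Ro
def wcloud(d,s):
    c=get_calibration("wrist");K=c["camera_matrix"];H=c["hand_eye"]
    v,u=np.indices(d.shape); a=(u-K[0,2])/K[0,0]; b=(v-K[1,2])/K[1,1]; r=np.hypot(a,b)+1e-9
    k=np.tan(r)/r; P=np.stack([a*k*d,b*k*d,d],-1)
    T=P@H[:3,:3].T+H[:3,3]
    W=T@Ro.from_euler("xyz",s["orientation"]).as_matrix().T+s["tcp_pos"]; W[d==0]=np.nan
    return W
E
python3 - <<'E'
from h import *
s=manip.state(); W=wcloud(np.load("w1.npy"),s)
for r,a,b in [((270,130,385,318),.08,.1),((270,130,385,318),.058,.077),((270,130,385,235),.058,.077),((270,236,385,318),.058,.077),((270,130,385,318),.025,.04),((460,15,600,180),.0255,.04)]:
    p=sel(W,r,a,b); print(len(p),rect(p),p.mean(0).round(4))
E
```

```text
4137 (array([479.8,  61.5,  89.9,  20.3]), -8.4) [0.4766 0.0619 0.0872]
4103 (array([479.4,  60.3, 106.5,  48.2]), -12.5) [0.4759 0.0609 0.0673]
2034 (array([448.6,  68.5,  45.9,  42.9]), 73.5) [0.4458 0.0703 0.0674]
2069 (array([508. ,  54.1,  46.9,  46.1]), -9.3) [0.5054 0.0516 0.0672]
4698 (array([479.1,  62.4, 130.4,  64.3]), -12.7) [0.4577 0.0685 0.0315]
5143 (array([396.7, 273.9,  74.4,  72.7]), -72.7) [0.3969 0.2715 0.027 ]
```

```bash
python3 go.py 479.3 63.7 71.5 171.7
```

```text
t 2.15 tcp [480.6  61.5 150. ] yaw 171.95 tilt [-1.7993e+02  7.0000e-02] F [ 1.3 -1.4  0.3] g 0.0 w 0.6818984002913976
shift now [0.016 0.02  0.785]  shift after turn [0.016 0.02  0.785]  turn 0.0014
```

>>> jog_arm --plan '[[[0,0,0,0],[0,0,0,0]]]'

```text
t: 2.4
tcp_pos: [0.4776, 0.0664, 0.1506]
orientation: [3.142, -0.001, 3.002]
force: [-0.8, 0.8, -0.1]
width: 0.679
grasp_force: 0.0
```

```bash
python3 go.py 478.3 64.8 71.5 171.7
```

```text
t 2.4 tcp [477.6  66.4 150.6] yaw 172.02 tilt [ 1.8e+02 -4.0e-02] F [-0.8  0.8 -0.1] g 0.0 w 0.6788276151492766
shift now [-0.009 -0.015  0.791]  shift after turn [-0.01  -0.015  0.791]  turn 0.0018
```

>>> jog_arm --plan '[[[0,0,0.2,0.001],[0,0,0.2,0],[0,0,0.2,0],[0,0,0.1,0],[0,0,0.06,0],[0,0,0.025,0],[0,0,0,0],[0,0,0,0]]]'

```text
t: 3.4
tcp_pos: [0.4785, 0.0659, 0.0726]
orientation: [3.141, 0.001, 2.999]
force: [-0.1, 0.0, 0.3]
width: 0.683
grasp_force: 0.0
```

```bash
python3 go.py 478.3 64.8 71.5 171.7;  python3 - <<'E'
from h import *
p,d=grab_frame("top"); W=cloud("top",d); q=sel(W,(268,222,318,292),.078,.11); print(rect(q))
E
```

```text
t 3.4 tcp [478.5  65.9  72.6] yaw 171.81 tilt [1.7999e+02 5.0000e-02] F [-0.1  0.   0.3] g 0.0 w 0.6832425441605176
shift now [ 0.001 -0.011  0.011]  shift after turn [ 0.001 -0.011  0.011]  turn 0.0006
(array([0., 0., 0., 0.]), 0.0)
```

>>> jog_arm --plan '[[[0,0,0.01,0],[0,0,0,0],[0,0,0,0],[0,0,0,0],[0,0,0,0],[0,0,0,0]]]' --fingers 14 --grip_force 10

```text
t: 4.2
tcp_pos: [0.4782, 0.0659, 0.0712]
orientation: [-3.142, -0.0, 2.999]
force: [-0.1, -0.6, -0.2]
width: 0.229
grasp_force: 10.0
```

>>> jog_arm --plan '[[[0,0,-0.03,0],[0,0,-0.1,0],[0,0,-0.2,0],[0,0,-0.3,0],[0,0,-0.2,0],[0,0,0,0]]]'

```text
t: 4.95
tcp_pos: [0.4794, 0.066, 0.156]
orientation: [3.141, 0.004, 2.999]
force: [-0.6, -0.4, -0.6]
width: 0.225
grasp_force: 10.0
```

```bash
python3 go.py 579 371.3 150 77.6
```

```text
t 4.95 tcp [479.4  66.  156. ] yaw 171.82 tilt [179.94   0.22] F [-0.6 -0.4 -0.6] g 9.999944865703583 w 0.22484317060530273
shift now [-0.552  3.164  0.06 ]  shift after turn [3.196 0.317 0.06 ]  turn 0.5234
```

>>> jog_arm --plan '[[[0,0,0,0.05],[0,0,0,0.053],[0,0,0,0.053],[0,0,0,0.053],[0,0,0,0.053],[0,0,0,0.053],[0,0,0,0.053],[0,0,0,0.053]]]'

```text
t: 5.95
tcp_pos: [0.4775, 0.0658, 0.1533]
orientation: [-3.14, -0.0, 1.671]
force: [-0.1, -0.5, -0.4]
width: 0.222
grasp_force: 10.0
```

>>> jog_arm --plan '[[[0,0,0,0.053],[0,0,0,0.0494],[0.3,0.03,0,0],[0.4,0.04,0,0],[0.4,0.04,0,0],[0.4,0.04,0,0],[0.4,0.04,0,0],[0.4,0.04,0,0]]]'

```text
t: 6.95
tcp_pos: [0.5497, 0.2866, 0.153]
orientation: [-3.14, 0.001, 1.355]
force: [0.4, -0.5, -0.3]
width: 0.227
grasp_force: 10.0
```

>>> jog_arm --plan '[[[0.4,0.04,0,0],[0.3,0.03,0.2,0],[0.196,0.017,0.2,0],[0,0,0.2,0],[0,0,0.1,0],[0,0,0,0],[0,0,0,0],[0,0,0,0]]]'

```text
t: 7.95
tcp_pos: [0.5783, 0.3712, 0.0853]
orientation: [3.14, -0.001, 1.354]
force: [-0.1, 0.4, -0.5]
width: 0.227
grasp_force: 10.0
```

```bash
python3 go.py 579 371.3 18 77.6; python3 - <<'E'
from h import *
s=manip.state()
p,d=grab_frame("wrist"); cv2.imwrite("pics/w2.png",p); W=wcloud(d,s)
h,_=np.histogram(W[...,2],bins=30,range=(0,.15)); print(h)
q=sel(W,(200,0,440,310),.009,.03); print(len(q),rect(q))
p,d=grab_frame("top"); cv2.imwrite("pics/t2.png",p)
E
```

```text
t 7.95 tcp [578.3 371.2  85.3] yaw 77.59 tilt [ 1.7993e+02 -6.0000e-02] F [-0.1  0.4 -0.5] g 9.99991089105606 w 0.2268136216707871
shift now [0.002 0.006 0.673]  shift after turn [0.002 0.006 0.673]  turn -0.0001
[70372  3807  6043  3144  4249  3504  1358  1357  1415  1366  1419  1436
  1494  2115   444     0     9   239   284   433  6996   308   315   378
   398   475   501   341   436   224]
2783 (array([584.1, 393.1,  85.2,  32.1]), 77.4)
```

View pics/w2.png

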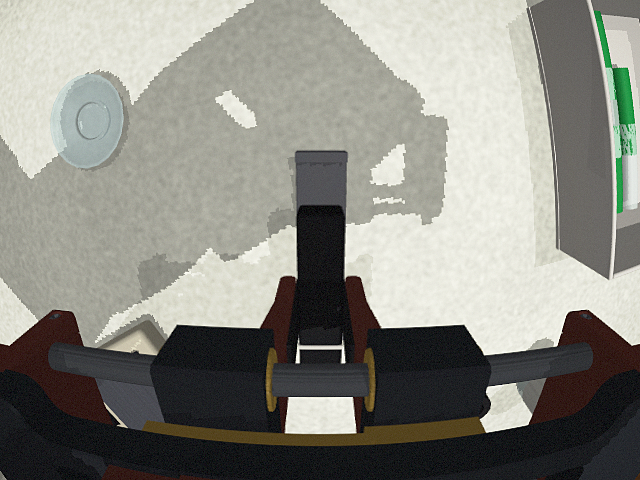

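The cradle sits under the held case, aligned (wrist-measured centre 579,371). Lowering now.

>>> jog_arm --plan '[[[0,0.005,0.2,0],[0,0,0.2,0],[0,0,0.15,0],[0,0,0.08,0],[0,0,0.03,0],[0,0,0.01,0],[0,0,0,0],[0,0,0,0]]]'

```text
t: 9.05
tcp_pos: [0.5785, 0.3713, 0.0177]
orientation: [3.141, -0.001, 1.355]
force: [0.1, -0.6, -0.7]
width: 0.228
grasp_force: 10.0
```

```bash
python3 go.py 579 371.3 17.2 77.6
```

```text
t 9.05 tcp [578.5 371.3  17.7] yaw 77.61 tilt [ 1.7996e+02 -4.0000e-02] F [ 0.1 -0.6 -0.7] g 9.999506771564484 w 0.22783048738789768
shift now [0.001 0.005 0.005]  shift after turn [0.001 0.005 0.005]  turn 0.0001
```

>>> jog_arm --plan '[[[0,0,0.005,0],[0,0,0.004,0],[0,0,0,0]]]'

```text
t: 9.43
tcp_pos: [0.5785, 0.3713, 0.0172]
orientation: [3.141, -0.0, 1.355]
force: [-1.5, -1.1, 6.0]
width: 0.227
grasp_force: 10.0
```

>>> jog_arm --plan '[[[0,0,0,0],[0,0,0,0],[0,0,0,0],[0,0,-0.05,0],[0,0,-0.2,0],[0,0,-0.4,0],[0,0,-0.4,0],[0,0,-0.2,0]]]' --fingers 50

```text
t: 10.42
tcp_pos: [0.5795, 0.3719, 0.1452]
orientation: [3.138, -0.003, 1.355]
force: [-0.7, 0.1, 0.7]
width: 0.569
grasp_force: 0.0
```

```bash
python3 go.py 460 90 142 167.4; python3 - <<'E'
from h import *
for n,rc,rs in(("top",(135,195,205,235),(268,222,318,292)),("scene",(465,320,570,392),(330,222,400,305))):
    p,d=grab_frame(n); cv2.imwrite(f"pics/{n}3.png",p); W=cloud(n,d)
    print(n,"case",rect(sel(W,rc,.028,.045)),"cradle",rect(sel(W,rc,.008,.045)))
    for nm,lo,hi in(("both",.058,.08),):
        q=sel(W,rs,lo,hi); ax=np.array([np.cos(np.radians(-12.5)),np.sin(np.radians(-12.5))]); t=(q[:,:2]-[.478,.0645])@ax
        a=q[t>.004];b=q[t<-.004]; print(len(q),"block",rect(a),"jar",cv2.minEnclosingCircle((b[:,:2]*1e3).astype(np.float32)),rect(b))
        print("carton",rect(sel(W,rs,.022,.042)))
E
```

```text
t 10.43 tcp [579.5 371.9 145.2] yaw 77.61 tilt [179.8   -0.19] F [-0.7  0.1  0.7] g 0.0 w 0.5690347091890068
shift now [-3.01  -0.562  0.032]  shift after turn [ 0.551 -3.012  0.032]  turn -0.4988
top case (array([576.3, 364.2, 109.5,  21.5]), 79.1) cradle (array([578.6, 373.2, 131.8,  33.1]), 78.1)
757 block (array([505.9,  59.6,  46.6,  46.5]), -8.8) jar ((447.7819519042969, 73.10966491699219), 23.044292449951172) (array([447.8,  73. ,  44.9,  44.9]), -64.8)
carton (array([471.4,  49.4, 133. , 102.9]), -12.4)
scene case (array([580.4, 370. ,  89.9,  24. ]), 76.9) cradle (array([580. , 369.7, 130.2,  35.2]), 77.9)
986 block (array([506. ,  56. ,  50.4,  47. ]), -9.3) jar ((448.6702880859375, 70.06655883789062), 25.289714813232422) (array([448.3,  69.2,  47. ,  44.9]), 45.4)
carton (array([504.3,  58.5, 186.1,  64.8]), -12.7)
```

>>> jog_arm --plan '[[[0,0,0,-0.049],[0,0,0,-0.05],[0,0,0,-0.05],[0,0,0,-0.05],[0,0,0,-0.05],[0,0,0,-0.05],[0,0,0,-0.05],[0,0,0,-0.05]]]' --fingers 70

```text
t: 11.52
tcp_pos: [0.5772, 0.3705, 0.1393]
orientation: [-3.139, -0.001, 2.613]
force: [0.8, 0.6, 0.4]
width: 0.795
grasp_force: 0.0
```

>>> jog_arm --plan '[[[0,0,0,-0.05],[0,0,0,-0.05],[0.06,-0.3,0,0],[0.06,-0.4,0,0],[0.06,-0.4,0,0],[0.06,-0.4,0,0],[0.06,-0.4,0,0],[0.06,-0.4,0,0]]]'

```text
t: 12.52
tcp_pos: [0.4914, 0.153, 0.1399]
orientation: [-3.14, -0.002, 2.922]
force: [0.4, 0.3, 0.8]
width: 0.796
grasp_force: 0.0
```

```bash
python3 go.py 448 71.8 140 167.4
```

```text
t 12.53 tcp [491.4 153.  139.9] yaw 167.45 tilt [-1.7993e+02 -1.2000e-01] F [0.4 0.3 0.8] g 0.0 w 0.7960678488656938
shift now [ 0.247 -0.887 -0.001]  shift after turn [ 0.247 -0.888 -0.001]  turn 0.0003
```

>>> jog_arm --plan '[[[0.1,-0.35,0,0],[0.08,-0.3,0,0],[0.067,-0.237,0.1,0],[0,0,0.2,0],[0,0,0.1,0],[0,0,0,0],[0,0,0,0],[0,0,0,0]]]'

```text
t: 13.52
tcp_pos: [0.45, 0.0735, 0.1017]
orientation: [3.141, 0.001, 2.923]
force: [0.5, -0.9, -0.6]
width: 0.796
grasp_force: 0.0
```

```bash
python3 go.py 448 71.8 40 167.4; python3 - <<'E'
from h import *
s=manip.state()
p,d=grab_frame("wrist"); W=wcloud(d,s); cv2.imwrite("pics/w4.png",p)
q=sel(W,(150,60,480,310),.063,.075)
ax=np.array([np.cos(np.radians(-12.5)),np.sin(np.radians(-12.5))]); t=(q[:,:2]-[.478,.0645])@ax
for a in (q[t>.004],q[t<-.004]): print(len(a),rect(a),cv2.minEnclosingCircle((a[:,:2]*1e3).astype(np.float32)))
E
```

```text
t 13.53 tcp [450.   73.5 101.7] yaw 167.45 tilt [1.7998e+02 5.0000e-02] F [ 0.5 -0.9 -0.6] g 0.0 w 0.7960521703055202
shift now [ 0.016 -0.021  0.617]  shift after turn [ 0.016 -0.021  0.617]  turn 0.0003
0 (array([0., 0., 0., 0.]), 0.0) ((0.0, 0.0), 0.0)
4902 (array([448.2,  71.1,  46.6,  45.4]), -13.1) ((448.03533935546875, 71.35028839111328), 23.62104606628418)
```

View pics/w4.png

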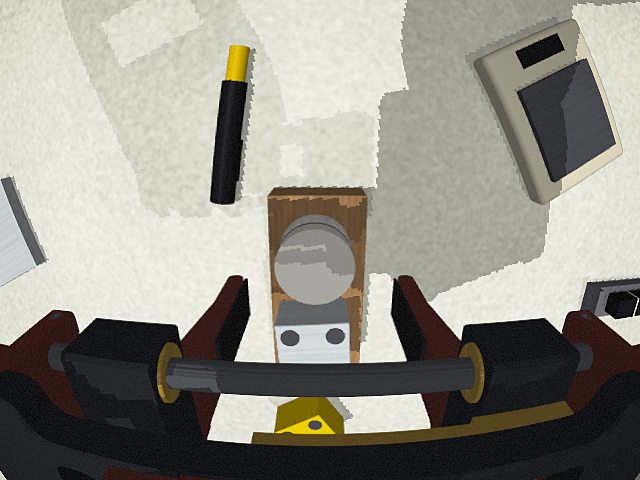

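The wrist view shows the jar at px (315,262), centred between the open fingers, with the block behind it at (312,330). Descending and gripping.

>>> jog_arm --plan '[[[0.016,-0.021,0.2,0],[0,0,0.2,0],[0,0,0.12,0],[0,0,0.07,0],[0,0,0.027,0],[0,0,0,0],[0,0,0,0],[0,0,0,0]]]'

```text
t: 14.58
tcp_pos: [0.4478, 0.0716, 0.0399]
orientation: [3.141, 0.001, 2.922]
force: [0.3, -0.3, -0.0]
width: 0.802
grasp_force: 0.0
```

```bash
python3 go.py 448.1 71.5 40 167.4
```

```text
t 14.57 tcp [447.8  71.6  39.9] yaw 167.43 tilt [1.7999e+02 4.0000e-02] F [ 0.3 -0.3 -0. ] g 0.0 w 0.8018092639173491
shift now [-0.003 -0.    -0.001]  shift after turn [-0.003 -0.    -0.001]  turn 0.0002
```

>>> jog_arm --plan '[[[0,0,0,0],[0,0,0,0],[0,0,0,0],[0,0,0,0],[0,0,0,0]]]' --fingers 40 --grip_force 12

```text
t: 15.2
tcp_pos: [0.4476, 0.0716, 0.0396]
orientation: [-3.142, 0.0, 2.922]
force: [-0.1, 0.1, 1.8]
width: 0.521
grasp_force: 12.0
```

>>> jog_arm --plan '[[[0,0,-0.03,0],[0,0,-0.1,0],[0,0,-0.2,0],[0,0,-0.3,0],[0,0,-0.2,0],[0,0,-0.05,0],[0,0,0,0]]]'

```text
t: 16.08
tcp_pos: [0.4476, 0.0716, 0.1278]
orientation: [3.141, 0.001, 2.922]
force: [0.3, 0.7, -0.8]
width: 0.521
grasp_force: 12.0
```

```bash
python3 go.py 552.5 -372 100 167.4
```

```text
t 16.07 tcp [447.6  71.6 127.8] yaw 167.43 tilt [1.7999e+02 3.0000e-02] F [ 0.3  0.7 -0.8] g 11.999873220920563 w 0.520894190845755
shift now [-1.989 -4.101  0.278]  shift after turn [-1.991 -4.1    0.278]  turn 0.0002
```

>>> jog_arm --plan '[[[-0.083,-0.171,0,0],[-0.166,-0.342,0,0],[-0.166,-0.342,0,0],[-0.166,-0.342,0,0],[-0.166,-0.342,0,0],[-0.166,-0.342,0,0],[-0.166,-0.342,0,0],[-0.166,-0.342,0,0]]]'

```text
t: 17.08
tcp_pos: [0.5127, -0.2069, 0.1262]
orientation: [3.141, -0.002, 2.922]
force: [0.7, 0.2, -0.8]
width: 0.522
grasp_force: 12.0
```

>>> jog_arm --plan '[[[-0.166,-0.342,0,0],[-0.166,-0.342,0,0],[-0.166,-0.342,0.1,0],[-0.166,-0.342,0.1,0],[-0.082,-0.168,0.078,0],[0,0,0,0],[0,0,0,0],[0,0,0,0]]]'

```text
t: 18.08
tcp_pos: [0.5527, -0.3708, 0.1001]
orientation: [3.141, -0.0, 2.923]
force: [0.9, -0.3, -0.9]
width: 0.519
grasp_force: 12.0
```

```bash
python3 go.py 552.5 -372 35 167.4; python3 - <<'E'
from h import *
s=manip.state()
p,d=grab_frame("wrist"); W=wcloud(d,s); cv2.imwrite("pics/w5.png",p)
for a,b in((.0225,.035),(.01,.0215)):
    q=sel(W,(150,0,520,320),a,b); print(len(q),rect(q),q.mean(0))
for n,roi in(("top",(442,195,512,265)),):
    p,d=grab_frame(n); cv2.imwrite("pics/t5.png",p)
E
```

```text
t 18.07 tcp [ 552.7 -370.8  100.1] yaw 167.49 tilt [ 1.7999e+02 -1.0000e-02] F [ 0.9 -0.3 -0.9] g 11.999972015619278 w 0.5187243994459126
shift now [-0.001 -0.012  0.651]  shift after turn [-0.001 -0.012  0.651]  turn 0.0005
5699 (array([ 544.2, -371.1,   73.1,   56.9]), 81.0) [ 0.54077871 -0.37045501  0.0257552 ]
14089 (array([ 472.2, -325.8,  271.9,  156.9]), -35.2) [ 0.51320766 -0.3723249   0.01750295]
```

View pics/w5.png

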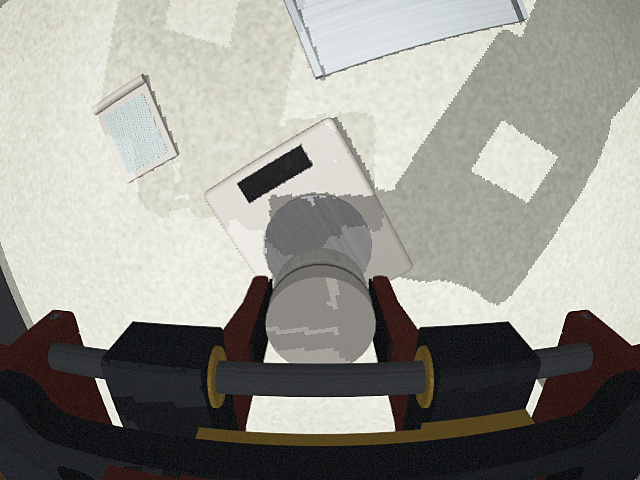

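Pan at px (318,240) lies squarely under the jar. Its fitted centre is (552.5,-372), so I'm lowering.

>>> jog_arm --plan '[[[0,-0.008,0.2,0],[0,0,0.2,0],[0,0,0.15,0],[0,0,0.07,0],[0,0,0.03,0],[0,0,0,0],[0,0,0,0]]]'

```text
t: 19.05
tcp_pos: [0.5529, -0.3731, 0.0354]
orientation: [-3.141, 0.001, 2.922]
force: [0.9, 0.4, -1.4]
width: 0.523
grasp_force: 12.0
```

```bash
python3 go.py 552.5 -372 33.6 167.4
```

```text
t 19.05 tcp [ 552.9 -373.1   35.4] yaw 167.43 tilt [-1.7997e+02  6.0000e-02] F [ 0.9  0.4 -1.4] g 12.000041753053665 w 0.5228504265521917
shift now [0.006 0.01  0.018]  shift after turn [0.006 0.01  0.018]  turn 0.0002
```

>>> jog_arm --plan '[[[0,0.005,0.01,0],[0,0,0.006,0],[0,0,0.003,0],[0,0,0,0]]]'

```text
t: 19.55
tcp_pos: [0.5528, -0.3724, 0.0336]
orientation: [-3.141, 0.0, 2.922]
force: [-1.2, 1.9, 4.6]
width: 0.522
grasp_force: 12.0
```

```bash
python3 go.py 552.5 -372 33.6 167.4
```

```text
t 19.55 tcp [ 552.8 -372.4   33.6] yaw 167.43 tilt [-1.7999e+02  2.0000e-02] F [-1.2  1.9  4.6] g 12.000457048416138 w 0.5219486775919624
shift now [0.004 0.003 0.   ]  shift after turn [0.004 0.003 0.   ]  turn 0.0002
```

>>> jog_arm --plan '[[[0,0,0,0],[0,0,0,0],[0,0,0,0],[0,0,-0.05,0],[0,0,-0.2,0],[0,0,-0.4,0],[0,0,-0.3,0],[0,0,0,-0.019]]]' --fingers 70

```text
t: 20.55
tcp_pos: [0.5546, -0.3737, 0.1328]
orientation: [-3.139, 0.006, 2.983]
force: [-0.1, -0.0, 0.5]
width: 0.795
grasp_force: 0.0
```

```bash
python3 go.py 506 57.8 120 170.9; python3 - <<'E'
from h import *
for n,roi in(("top",(442,185,512,265)),("scene",(112,190,188,270))):
    p,d=grab_frame(n); cv2.imwrite(f"pics/{n}6.png",p); q=sel(cloud(n,d),roi,.055,.07)
    print(n,len(q),rect(q))
E
```

```text
t 20.55 tcp [ 554.6 -373.7  132.8] yaw 170.93 tilt [-179.82    0.36] F [-0.1 -0.   0.5] g 0.0 w 0.7953815251874086
shift now [1.16  4.185 0.128]  shift after turn [1.162 4.184 0.128]  turn 0.0002
top 0 (array([0., 0., 0., 0.]), 0.0)
scene 368 (array([ 553.6, -372.8,   47.7,   46. ]), 74.2)
```

>>> jog_arm --plan '[[[0.048,0.174,0,0],[0.095,0.348,0,0],[0.095,0.348,0,0],[0.095,0.348,0,0],[0.095,0.348,0,0],[0.095,0.348,0,0],[0.095,0.348,0,0],[0.095,0.348,0,0]]]'

```text
t: 21.65
tcp_pos: [0.5225, -0.1012, 0.1276]
orientation: [3.141, -0.001, 2.981]
force: [-0.2, -0.4, 0.9]
width: 0.797
grasp_force: 0.0
```

>>> jog_arm --plan '[[[0.095,0.348,0,0],[0.095,0.348,0,0],[0.095,0.348,0,0],[0.095,0.348,0.1,0],[0.048,0.174,0.15,0],[0,0,0,0],[0,0,0,0],[0,0,0,0]]]'

```text
t: 22.65
tcp_pos: [0.5067, 0.0572, 0.1031]
orientation: [3.142, 0.0, 2.98]
force: [-0.7, 0.3, 0.3]
width: 0.796
grasp_force: 0.0
```

```bash
python3 go.py 506 57.8 40 170.9; python3 - <<'E'
from h import *
s=manip.state()
p,d=grab_frame("wrist"); W=wcloud(d,s); cv2.imwrite("pics/w7.png",p)
q=sel(W,(230,60,410,340),.061,.075); print(len(q),rect(q))
q=sel(W,(200,60,440,340),.026,.04); print(len(q),rect(q))
E
```

```text
t 22.65 tcp [506.7  57.2 103.1] yaw 170.77 tilt [1.8e+02 3.0e-02] F [-0.7  0.3  0.3] g 0.0 w 0.7962414378926582
shift now [0.008 0.005 0.631]  shift after turn [0.008 0.005 0.631]  turn -0.0007
6217 (array([506.3,  57.2,  47.2,  46.4]), -9.5)
12792 (array([477.2,  65.6, 130.4,  64.6]), -12.9)
```

View pics/w7.png

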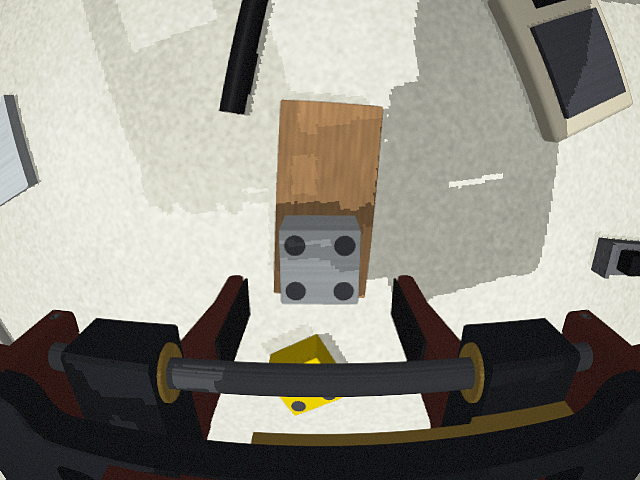

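The wrist view shows the silver block at px (320,268) squared between the fingers. The yellow look-alike is clear, behind at (300,365). Descending.

>>> jog_arm --plan '[[[0.003,0,0.2,-0.001],[0,0,0.2,0],[0,0,0.13,0],[0,0,0.07,0],[0,0,0.03,0],[0,0,0,0],[0,0,0,0]]]'

```text
t: 23.58
tcp_pos: [0.5064, 0.0582, 0.0403]
orientation: [3.141, 0.001, 2.985]
force: [-1.0, -0.5, 0.0]
width: 0.792
grasp_force: 0.0
```

>>> jog_arm --plan '[[[0,0,0,0],[0,0,0,0],[0,0,0,0],[0,0,0,0],[0,0,0,0]]]' --fingers 40 --grip_force 15

```text
t: 24.2
tcp_pos: [0.5061, 0.0581, 0.04]
orientation: [-3.142, 0.0, 2.985]
force: [-0.3, -0.0, 2.1]
width: 0.524
grasp_force: 15.0
```

>>> jog_arm --plan '[[[0,0,-0.03,0],[0,0,-0.1,0],[0,0,-0.2,0],[0,0,-0.3,0],[0,0,-0.2,0],[0,0,-0.05,0],[0,0,0,0]]]'

```text
t: 25.08
tcp_pos: [0.506, 0.0582, 0.128]
orientation: [3.141, 0.0, 2.985]
force: [0.6, 0.3, -2.2]
width: 0.523
grasp_force: 15.0
```

```bash
python3 go.py 393.8 277.3 110 197.3;python3 go.py 393.8 277.3 110 107.3
```

```text
t 25.07 tcp [506.   58.2 128. ] yaw 171.03 tilt [1.7999e+02 2.0000e-02] F [ 0.6  0.3 -2.2] g 14.999810457229614 w 0.5231484723186633
shift now [1.45  1.989 0.18 ]  shift after turn [0.42  2.426 0.18 ]  turn -0.1459
t 25.07 tcp [506.   58.2 128. ] yaw 171.03 tilt [1.7999e+02 2.0000e-02] F [ 0.6  0.3 -2.2] g 14.999810457229614 w 0.5231484723186633
shift now [1.45  1.989 0.18 ]  shift after turn [ 2.426 -0.42   0.18 ]  turn 0.3541
```

>>> jog_arm --plan '[[[0,0,0,-0.049],[0,0,0,-0.049],[0,0,0,-0.048],[0.03,0.18,0,0],[0.06,0.35,0,0],[0.06,0.35,0,0],[0.06,0.35,0,0],[0.06,0.35,0,0]]]'

```text
t: 26.08
tcp_pos: [0.4315, 0.2024, 0.1273]
orientation: [3.142, -0.001, -2.843]
force: [1.2, -0.4, -1.7]
width: 0.525
grasp_force: 15.0
```

>>> jog_arm --plan '[[[0.06,0.35,0,0],[0.06,0.35,0.05,0],[0.03,0.146,0.13,0],[0,0,0.1,0],[0,0,0,0],[0,0,0,0],[0,0,0,0]]]'

```text
t: 26.95
tcp_pos: [0.3944, 0.2768, 0.1001]
orientation: [3.141, 0.001, -2.841]
force: [0.2, -0.2, -1.0]
width: 0.522
grasp_force: 15.0
```

```bash
python3 go.py 393.8 277.3 36 197.3; python3 - <<'E'
from h import *
s=manip.state()
p,d=grab_frame("wrist"); W=wcloud(d,s); cv2.imwrite("pics/w8.png",p)
for lo,hi in((.0255,.035),(.015,.035)):
    q=sel(W,(150,60,500,320),lo,hi); print(len(q),rect(q))
E
```

```text
t 26.95 tcp [394.4 276.8 100.1] yaw -162.77 tilt [1.7999e+02 3.0000e-02] F [ 0.2 -0.2 -1. ] g 14.999769777059555 w 0.5218363518919578
shift now [0.004 0.006 0.641]  shift after turn [0.004 0.006 0.641]  turn -0.0004
5857 (array([381.3, 273. ,  72.1,  46.4]), -73.3)
16061 (array([374.7, 271.2, 100.8,  95.6]), -72.8)
```

View pics/w8.png

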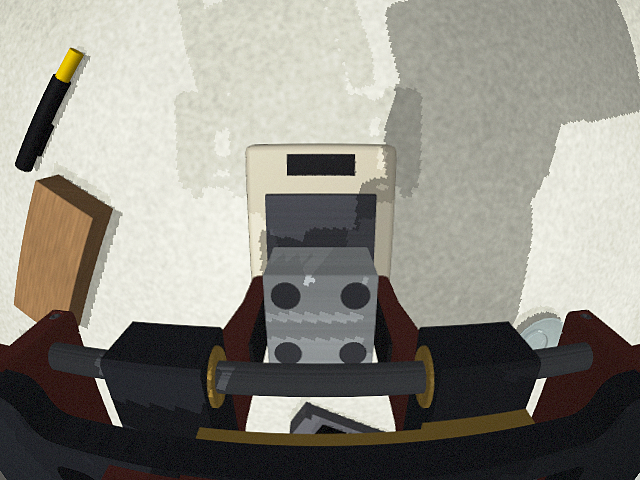

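The plate at px (320,225) is squarely under the block; its fitted centre is (393.6,277). Lowering.

>>> jog_arm --plan '[[[0.005,0,0.2,0],[0,0,0.2,0],[0,0,0.13,0],[0,0,0.07,0],[0,0,0.03,0],[0,0,0,0],[0,0,0,0]]]'

```text
t: 27.88
tcp_pos: [0.3936, 0.2773, 0.0373]
orientation: [3.141, 0.001, -2.839]
force: [-0.5, -0.7, -2.4]
width: 0.523
grasp_force: 15.0
```

>>> jog_arm --plan '[[[0,0,0.006,0],[0,0,0.006,0],[0,0,0,0],[0,0,0,0]]]'

```text
t: 28.38
tcp_pos: [0.3935, 0.2772, 0.036]
orientation: [3.141, 0.0, -2.839]
force: [-0.5, 0.3, 6.7]
width: 0.523
grasp_force: 15.0
```

```bash
python3 go.py 393.7 277 36 197.3
```

```text
t 28.38 tcp [393.5 277.2  36. ] yaw -162.69 tilt [1.7999e+02 3.0000e-02] F [-0.5  0.3  6.7] g 15.000482350587845 w 0.5233091633733316
shift now [-0.002 -0.003  0.   ]  shift after turn [-0.002 -0.003  0.   ]  turn 0.0001
```

>>> jog_arm --plan '[[[0,0,0,0],[0,0,0,0],[0,0,0,0],[0,0,-0.05,0],[0,0,-0.2,0],[0,0,-0.4,0],[0,0,-0.2,0],[0,0,0,0]]]' --fingers 87.8

```text
t: 29.38
tcp_pos: [0.3943, 0.2778, 0.1222]
orientation: [3.141, 0.004, -2.84]
force: [0.2, -0.2, -0.1]
width: 1.003
grasp_force: 0.0
```

```bash
python3 go.py 477.2 65.4 110 167.3; python3 - <<'E'
from h import *
for n,roi,rc in(("top",(172,240,236,328),(265,220,322,295)),("scene",(445,215,518,300),(330,222,400,305))):
    p,d=grab_frame(n); cv2.imwrite(f"pics/{n}9.png",p); W=cloud(n,d)
    q=sel(W,roi,.055,.072); print(n,len(q),rect(q)); q=sel(W,rc,.024,.04); print(len(q),rect(q))
E
```

```text
t 29.38 tcp [394.3 277.8 122.2] yaw -162.69 tilt [179.94   0.2 ] F [ 0.2 -0.2 -0.1] g 0.0 w 1.0027152250489164
shift now [-0.16  -2.274  0.122]  shift after turn [-1.276 -1.889  0.122]  turn 0.1667
top 207 (array([388.3, 275.8,  42.4,  34.9]), -72.0)
1526 (array([477.1,  67.9, 130.5,  65.3]), -12.7)
scene 535 (array([393.8, 276. ,  49.4,  47.5]), 16.7)
1847 (array([504.1,  58.3, 188.4,  65.7]), -12.5)
```

>>> jog_arm --plan '[[[0,0,0,0.0417],[0,0,0,0.0417],[0,0,0,0.0417],[0,0,0,0.0417],[-0.1,-0.15,0,0],[-0.21,-0.31,0,0],[-0.21,-0.31,0,0],[-0.21,-0.31,0,0]]]'

```text
t: 30.48
tcp_pos: [0.4407, 0.1535, 0.12]
orientation: [-3.141, -0.001, 2.923]
force: [1.0, -0.0, 0.7]
width: 0.999
grasp_force: 0.0
```

>>> jog_arm --plan '[[[-0.21,-0.31,0,0],[-0.21,-0.31,0.1,0],[-0.132,-0.18,0.2,0],[0,0,0.2,0],[0,0,0.1,0],[0,0,0,0],[0,0,0,0],[0,0,0,0]]]'

```text
t: 31.48
tcp_pos: [0.4773, 0.0658, 0.0613]
orientation: [3.141, 0.001, 2.921]
force: [0.6, 0.2, -0.0]
width: 0.994
grasp_force: 0.0
```

```bash
python3 go.py 477.2 65.6 6 167.3; python3 - <<'E'
from h import *
s=manip.state()
p,d=grab_frame("wrist"); W=wcloud(d,s); cv2.imwrite("pics/w10.png",p)
q=sel(W,(150,0,500,320),.024,.04); print(len(q),rect(q))
E
```

```text
t 31.48 tcp [477.3  65.8  61.3] yaw 167.34 tilt [1.7998e+02 6.0000e-02] F [ 0.6  0.2 -0. ] g 0.0 w 0.9938729912805546
shift now [ 0.001 -0.002  0.553]  shift after turn [ 0.001 -0.002  0.553]  turn 0.0002
19267 (array([460.3,  69.5,  95.9,  64.7]), -13.0)
```

View pics/w10.png

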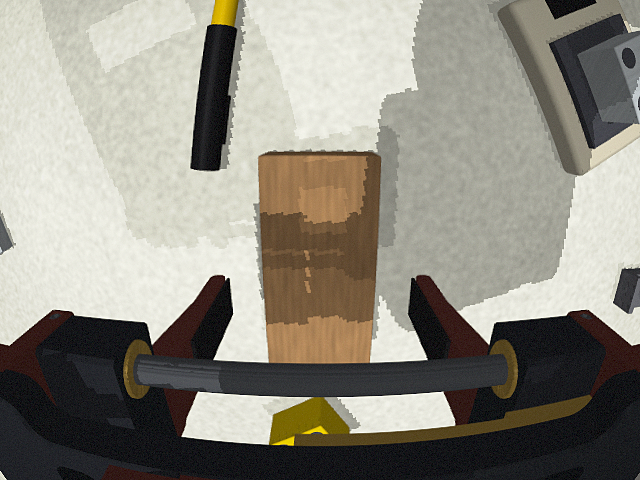

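The carton at px (318,255) is centred between the fingers. Descending and gripping.

>>> jog_arm --plan '[[[-0.003,0,0.2,0],[0,0,0.17,0],[0,0,0.1,0],[0,0,0.06,0],[0,0,0.02,0],[0,0,0,0],[0,0,0,0]]]'

```text
t: 32.4
tcp_pos: [0.4776, 0.0655, 0.006]
orientation: [3.141, 0.001, 2.92]
force: [1.2, 0.7, 0.5]
width: 1.0
grasp_force: 0.0
```

>>> jog_arm --plan '[[[0,0,0,0],[0,0,0,0],[0,0,0,0],[0,0,0,0],[0,0,0,0]]]' --fingers 58 --grip_force 22

```text
t: 33.02
tcp_pos: [0.4773, 0.0654, 0.0058]
orientation: [3.142, 0.0, 2.92]
force: [-1.1, -0.6, 3.0]
width: 0.727
grasp_force: 22.0
```

>>> jog_arm --plan '[[[0,0,-0.03,0],[0,0,-0.1,0],[0,0,-0.2,0],[0,0,-0.2,0],[0,0,-0.1,0],[0,0,0,0],[0,0,0,0]]]'

```text
t: 33.9
tcp_pos: [0.4769, 0.0654, 0.0683]
orientation: [-3.141, -0.001, 2.92]
force: [-1.1, 0.3, -1.7]
width: 0.729
grasp_force: 22.0
```

```bash
python3 go.py 385.5 -269.4 65 98.3
```

```text
t 33.9 tcp [476.9  65.4  68.3] yaw 167.29 tilt [-1.7999e+02 -4.0000e-02] F [-1.1  0.3 -1.7] g 21.99941575527191 w 0.7292718985283395
shift now [ 0.155 -3.467  0.033]  shift after turn [-3.181 -1.388  0.033]  turn 0.3833
```

>>> jog_arm --plan '[[[0,0,0,0.048],[0,0,0,0.048],[0,0,0,0.048],[0,0,0,0.048],[0,0,0,0.048],[0,0,0,0.048],[0,0,0,0.048],[0,0,0,0.0473]]]'

```text
t: 34.9
tcp_pos: [0.4766, 0.0654, 0.0678]
orientation: [-3.14, -0.0, 1.711]
force: [0.1, -1.0, -1.9]
width: 0.727
grasp_force: 22.0
```

>>> jog_arm --plan '[[[-0.16,-0.07,0,0],[-0.318,-0.139,0,0],[-0.318,-0.139,0,0],[-0.318,-0.139,0,0],[-0.318,-0.139,0,0],[-0.318,-0.139,0,0],[-0.318,-0.139,0,0],[-0.318,-0.139,0,0]]]'

```text
t: 35.9
tcp_pos: [0.407, -0.1873, 0.0683]
orientation: [-3.141, -0.0, 1.719]
force: [0.4, 0.2, -1.8]
width: 0.723
grasp_force: 22.0
```

>>> jog_arm --plan '[[[-0.318,-0.139,0,0],[-0.318,-0.139,0,0],[-0.159,-0.067,0,0],[0,0,0,0],[0,0,0,0],[0,0,0,0]]]'

```text
t: 36.65
tcp_pos: [0.3859, -0.2684, 0.0686]
orientation: [-3.141, -0.0, 1.717]
force: [-0.4, -0.1, -2.3]
width: 0.729
grasp_force: 22.0
```

```bash
python3 go.py 385.5 -269.4 12.2 98.3; python3 - <<'E'
from h import *
s=manip.state()
p,d=grab_frame("wrist"); W=wcloud(d,s); cv2.imwrite("pics/w11.png",p)
p,d=grab_frame("scene"); cv2.imwrite("pics/s11.png",p)
q=sel(W,(150,0,500,330),.003,.016); print(len(q),rect(q),np.percentile(q[:,2],[5,50,95]))
q=sel(W,(150,0,500,330),.085,.105); print(len(q),rect(q))
E
```

```text
t 36.65 tcp [ 385.9 -268.4   68.6] yaw 98.39 tilt [-1.7998e+02 -2.0000e-02] F [-0.4 -0.1 -2.3] g 21.999417543411255 w 0.7293690695203233
shift now [-0.01  -0.006  0.564]  shift after turn [-0.01  -0.006  0.564]  turn 0.0005
4567 (array([ 375.3, -198.5,   88.2,   20.3]), 8.7) [0.00477885 0.0061396  0.01437116]
27990 (array([ 381.8, -237. ,   83.9,   69.5]), 8.0)
```

View pics/w11.png

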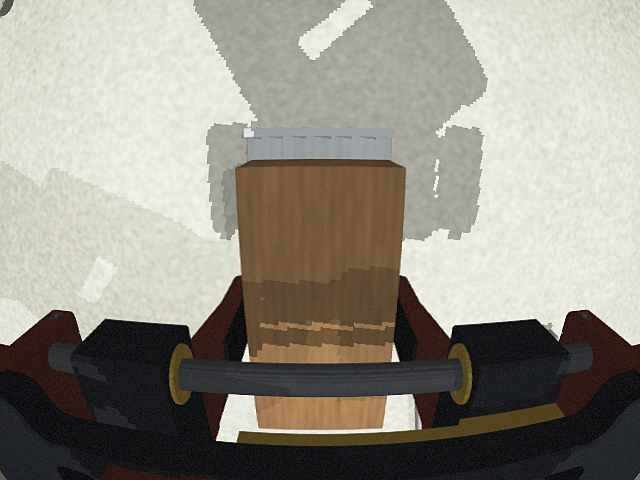

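The tray is visible at px (320,145), aligned with the carton and fitted centre about (385.7,-270). Lowering.

>>> jog_arm --plan '[[[-0.01,-0.002,0.2,0],[0,0,0.17,0],[0,0,0.1,0],[0,0,0.06,0],[0,0,0.02,0],[0,0,0,0],[0,0,0,0]]]'

```text
t: 37.62
tcp_pos: [0.386, -0.2706, 0.014]
orientation: [3.141, 0.001, 1.716]
force: [0.6, 0.3, -1.5]
width: 0.73
grasp_force: 22.0
```

>>> jog_arm --plan '[[[0,0,0.009,0],[0,0,0.006,0],[0,0,0,0],[0,0,0,0]]]'

```text
t: 38.12
tcp_pos: [0.3858, -0.2704, 0.0122]
orientation: [-3.142, -0.0, 1.715]
force: [-0.3, 1.6, -1.6]
width: 0.73
grasp_force: 22.0
```

```bash
python3 go.py 385.7 -270 11.8 98.3
```

```text
t 38.12 tcp [ 385.8 -270.4   12.2] yaw 98.29 tilt [-180.   -0.] F [-0.3  1.6 -1.6] g 21.999429166316986 w 0.729669716400084
shift now [0.004 0.    0.004]  shift after turn [0.004 0.    0.004]  turn -0.0001
```

>>> jog_arm --plan '[[[0,0,0.004,0],[0,0,0.003,0],[0,0,0,0],[0,0,0,0]]]'

```text
t: 38.62
tcp_pos: [0.3858, -0.2704, 0.0118]
orientation: [3.141, 0.0, 1.716]
force: [-1.8, 0.5, 6.1]
width: 0.728
grasp_force: 22.0
```

>>> jog_arm --plan '[[[0,0,0,0],[0,0,0,0],[0,0,0,0],[0,0,-0.05,0],[0,0,-0.2,0],[0,0,-0.4,0],[0,0,-0.5,0],[0,0,-0.3,0]]]' --fingers 87.8

```text
t: 39.62
tcp_pos: [0.3863, -0.2707, 0.159]
orientation: [3.14, 0.002, 1.716]
force: [0.2, -0.3, -1.1]
width: 1.004
grasp_force: 0.0
```

>>> jog_arm --plan '[[[0.2,0,0,0],[0.4,0,0,0],[0.4,0,0,0],[0.4,0,0,0],[0.3,0,0,0],[0.1,0,0,0],[0,0,0,0],[0,0,0,0]]]'

```text
t: 40.62
tcp_pos: [0.3601, -0.0928, 0.1563]
orientation: [3.142, 0.0, 1.715]
force: [-0.0, 0.8, 0.5]
width: 0.999
grasp_force: 0.0
```

```bash
python3 - <<'E'
from h import *
for n,roi in(("top",(385,255,490,330)),("scene",(170,150,290,235))):
    p,d=grab_frame(n); cv2.imwrite(f"pics/{n}12.png",p); W=cloud(n,d)
    q=sel(W,roi,.032,.046); print(n,len(q),rect(q),q[:,2].mean())
    J={"top":(442,185,512,265),"scene":(112,190,188,270)}[n]; print("jar",rect(sel(W,J,.055,.07)))
    J={"top":(172,240,236,328),"scene":(445,215,518,300)}[n]; print("block",rect(sel(W,J,.055,.072)))
    J={"top":(135,195,205,235),"scene":(465,320,570,392)}[n]; print("case",rect(sel(W,J,.028,.045)))
a,b=[cv2.imread(f"pics/{n}12.png") for n in("top","scene")]
cv2.imwrite("pics/fin.png",np.vstack([cv2.resize(a[180:340,130:530],(750,300)),cv2.resize(b[130:390,100:600],(560,291))[:, :] if 0 else cv2.copyMakeBorder(cv2.resize(b[130:390,100:600],(560,291)),0,0,0,190,0)]))
E
```

```text
top 735 (array([ 390.8, -299.7,   64.8,   64.3]), 7.5) 0.037781748413406424
jar (array([ 553.1, -368.9,   44.9,   44.7]), -45.9)
block (array([393.1, 279.7,  47.9,  46.6]), -72.0)
case (array([578.3, 373.8,  90.4,  20.5]), 77.8)
scene 1339 (array([ 386.8, -270.2,  131.6,   70.8]), -81.9) 0.03798825137071618
jar (array([ 554.5, -371.9,   50.3,   45.1]), 45.6)
block (array([394. , 275.5,  51.5,  47.4]), 17.9)
case (array([580.2, 370.1,  90. ,  23.3]), 78.4)
```

View pics/fin.png

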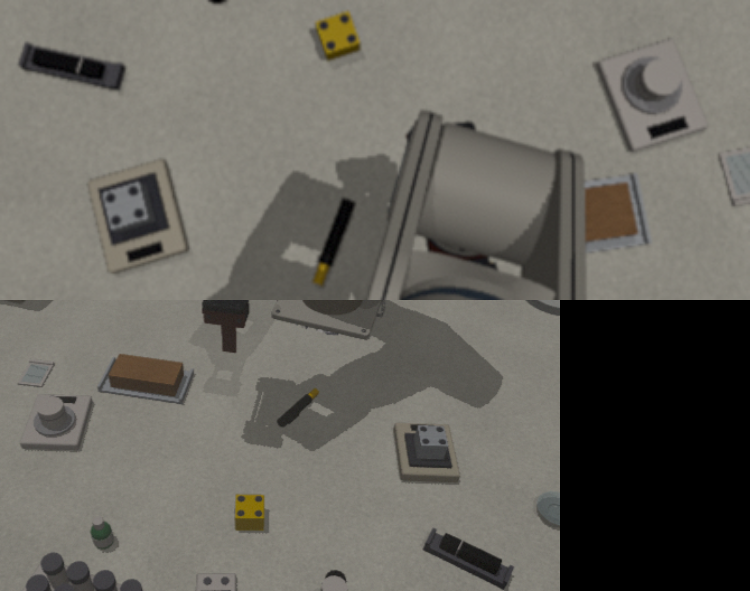

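Both views show the case in the cradle, the jar mid-pan, the block squared on the plate and the carton between the tray lips, all within about 1–2 mm of centre. The robot is clear of everything.

```bash
python3 -c "
from plant import manip
print(manip.job_done())"
```

```text
the job is handed in; nothing more can be done
None
```

The job is handed in: case, jar, block and carton were taken from the top down, each set on its own place within about 2 mm of centre, with the arm clear after about 41 s of the 125 s allowed.

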